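# Tap home the stoppers of three filled bamboo tubes

## Task

Three filled bamboo tubes stand on the table with their cork-topped wooden stoppers sticking up: with the fingertips, gently tap or press each stopper straight down until its wooden head sits on the rim, the shortest tube first, then the middle-sized one, then the tallest. Go lightly so the bamboo does not split. Leave the tubes standing where they are, pick nothing up, and do not disturb the other things on the table.

Things in the scene. Friction and masses are not known exactly. Their poses are not given: they have to be found in the camera images.
- tube_short: the shortest of the three loose bamboo tubes standing upright: solid-bottomed, filled, 80 mm high without its stopper, 50 mm across, about 176 g; origin at the centre of its foot, z up its axis
- short_stopper_top (a point): centre of the flat top of the stopper in the shortest tube. The stopper has a wooden head, a disc 44 mm across and 8 mm thick, with a springy cork pad on it, 40 mm across and 10 mm thick, that gives about 1 mm for each 3 N and at most 6 mm, and springs back; with the stopper seated and the pad at rest this point is 98 mm above the table
- short_stopper (a joint): how far the shortest tube's stopper has gone in, m: 0 = 12 mm gap between head and rim, 0.012 = seated against the rim (a firm stop). It starts at 0 to 0.003, resists with a steady friction of about 4 N all the way down and stays where it is left
- tube_middle: the middle-sized of the three loose bamboo tubes standing upright: solid-bottomed, filled, 110 mm high without its stopper, 50 mm across, about 242 g; origin at the centre of its foot, z up its axis
- middle_stopper_top (a point): centre of the flat top of the stopper in the middle-sized tube. The stopper has a wooden head, a disc 44 mm across and 8 mm thick, with a springy cork pad on it, 40 mm across and 10 mm thick, that gives about 1 mm for each 3 N and at most 6 mm, and springs back; with the stopper seated and the pad at rest this point is 128 mm above the table
- middle_stopper (a joint): how far the middle-sized tube's stopper has gone in, m: 0 = 12 mm gap between head and rim, 0.012 = seated against the rim (a firm stop). It starts at 0 to 0.003, resists with a steady friction of about 4 N all the way down and stays where it is left
- tube_tall: the tallest of the three loose bamboo tubes standing upright: solid-bottomed, filled, 140 mm high without its stopper, 50 mm across, about 308 g; origin at the centre of its foot, z up its axis
- tall_stopper_top (a point): centre of the flat top of the stopper in the tallest tube. The stopper has a wooden head, a disc 44 mm across and 8 mm thick, with a springy cork pad on it, 40 mm across and 10 mm thick, that gives about 1 mm for each 3 N and at most 6 mm, and springs back; with the stopper seated and the pad at rest this point is 158 mm above the table
- tall_stopper (a joint): how far the tallest tube's stopper has gone in, m: 0 = 12 mm gap between head and rim, 0.012 = seated against the rim (a firm stop). It starts at 0 to 0.003, resists with a steady friction of about 4 N all the way down and stays where it is left
- cut_bamboo: bystander, leave alone: loose length of bamboo lying flat, 160 mm long, 42 mm thick; origin under its middle, x along it
- whetstone: bystander, leave alone: grey sharpening stone lying flat, 150 x 34 x 24 mm; origin under its centre, x along it
- mallet: bystander, leave alone: small hammer with a wooden handle, lying along its own x axis, lower than 50 mm
- spoon: bystander, leave alone: spoon lying along its own x axis, lower than 30 mm
- bowl: bystander, leave alone: white open bowl, 110 mm across, 50 mm high; origin under its centre
- empty_cup: bystander, leave alone: open bamboo cup without a stopper, 54 mm across, 75 mm high; origin under its centre
- salt_jar: bystander, leave alone: closed jar, 64 mm across, 85 mm high; origin under its centre

How it is judged (in metres and radians):
On the way, in this order (a step that is already met when the one before it is completed fails the run):
1. the stopper of the shortest tube is seated (within 2 mm of the rim) (value of joint short_stopper above 0.01 m), for 0.1 s.
2. the stopper of the middle-sized tube is seated (within 2 mm of the rim) (value of joint middle_stopper above 0.01 m), for 0.1 s.
3. the stopper of the tallest tube is seated (within 2 mm of the rim) (value of joint tall_stopper above 0.01 m), for 0.1 s.
At the end, for the whole second after the job is handed in: All three stoppers are seated within 2 mm of the rim; the tubes stand upright (within 0.1 rad) on the table, at rest, within 30 mm of where they started; every bystander is within 30 mm of its starting place (value of joint each of short_stopper, middle_stopper, tall_stopper above 0.01 m and angle between each of tube_short, tube_middle, tube_tall's own z axis and vertical below 0.1 rad and distance of each of tube_short, tube_middle, tube_tall, cut_bamboo, whetstone, mallet, spoon, bowl, empty_cup, salt_jar from where it was at the start of the episode below 0.03 m and height (world z) of each of tube_short, tube_middle, tube_tall below 0.006 m and linear speed of each of tube_short, tube_middle, tube_tall below 0.03 m/s); the robot touches nothing.
It fails at once if a taller tube's stopper is pushed in before the shorter one's is seated ((value of joint middle_stopper above 0.006 m and value of joint short_stopper below 0.009 m) or (value of joint tall_stopper above 0.006 m and value of joint middle_stopper below 0.009 m) or (value of joint tall_stopper above 0.006 m and value of joint short_stopper below 0.009 m)).
It fails at once if a stoppered tube is lifted more than 15 mm (height (world z) of any of tube_short, tube_middle, tube_tall above 0.015 m).
It fails at once if a stoppered tube is tipped by more than 0.3 rad (angle between any of tube_short, tube_middle, tube_tall's own z axis and vertical above 0.3 rad).
It fails at once if a tube or its stopper is hit or pressed harder than 25 N (contact force between any of the arm, the fingers and tube_short above 25 N or contact force between any of the arm, the fingers and tube_middle above 25 N or contact force between any of the arm, the fingers and tube_tall above 25 N).
It fails at once if a bystander is shifted or lifted by more than 30 mm (distance of any of cut_bamboo, whetstone, mallet, spoon, bowl, empty_cup, salt_jar from where it was at the start of the episode above 0.03 m).
It also fails if it takes over 51 s, if anything falls off the work surface, if the arm or the gripper's body presses on something with over 40 N, if the wrist force passes 120 N, or if a joint passes its speed limit or range.

## Robot

A 7-joint arm with a two-finger parallel gripper is mounted at the origin on the work surface. World frame = base frame: x ahead of the robot, y to its left, z up, the work surface at z = 0. Lengths are in mm, angles in rad, forces in N, time in s.
With the tool pointing down it reaches from about 425 to 950 mm from the base axis. Payload 4.7 kg.
Tool frame: the origin (TCP) lies on the centre line of the jaws, within the pads' length; the fingertips stand 17 mm ahead of it and the grasp point (between the pads) lies 2 mm behind it (ctrl.tips_ahead is the distance from the TCP to the fingertips, in mm); z points along the fingers, y is the direction in which the jaws open and shut (so a half turn about z gives the same grasp; the last joint's range is limited). The gripper opens to 85 mm and grips with 20 to 120 N. Pads are 22 mm wide; open, the fingers measure 114 mm over their backs; the gripper's body (76 mm by 85 mm) begins 54 mm behind the grasp point. The pads swing forward as they close: fully open they stand 13 mm farther back than shut.
Start: joints at [1.217, 0.469, -0.049, 1.532, 0.024, 1.141, -0.082], TCP at [215.451, -639.709, 248.335] pointing down, gripper open.
Joint ranges: [-2.59, 2.59], [-0.33, 1.99], [-1.39, 1.29], [0.1, 2.45], [-1.04, 4.18], [0.21, 1.99], [-2.66, 2.66]. Speed limits (rad/s): [2.57, 2.57, 3.14, 3.14, 3.14, 3.14, 3.14].

## Interface

Orientations are given as [roll, pitch, yaw] about the fixed x, y, z axes, in that order (R = Rz(yaw) Ry(pitch) Rx(roll)).
In Python, from workcell import ctrl, imaging, workorder gives the robot as it stands.
- The arm moves only by the tool servo_tool, never from a script. Its argument "increments" is a list of rows, each an object of numbers: "hand": the gripper command: -1 is shut, 1 is fully open, values between are in proportion; "x", "y", "z": the shift along the tool's x, y, z in cm; "ax", "ay", "az": the turn, a rotation vector about the tool's x, y, z in rad. In form: [{"hand": .., "x": .., "y": .., "z": .., "ax": .., "ay": .., "az": ..}, ...]. A call has 1 to 12 rows; each row is the pose to reach, as a shift and turn from the pose commanded when the call began, along the tool's axes at that moment; what a row does not reach only later rows make up. A row lasts 1/10 s, in which the tool goes at most 50 mm and 8.59 degrees, less where a joint would pass 70% of its speed; a pose out of reach is approached as far as the arm can. A call with a gripper value outside its range is refused whole. The fingers move at their own pace and stop on an object; "squeeze" is the grip in N (left out, the last holds). Time passes only in rows, so rows that repeat a pose let the fingers close. It gives the time, the measured TCP pose, the force and the opening at its end, in the units of the state.
- ctrl.observe(): the state, without advancing time (a new reading comes with each control period).
- imaging.grab_frame(name): name is "scene" or "top" or "wrist"; returns (picture, depth): 480x640x3 uint8, red, green, blue; 480x640 float32, mm along the optical axis (not along the pixel's ray), 0 where there is no reading.
- imaging.camera_info(name): a dict with "fx", "fy", "cx", "cy" (pixels), "D" ([k1, k2, p1, p2, k3] as OpenCV has them; the pictures are not rectified), "position" and "rotation" of the camera in the world. Camera axes: x right, y up, looking along -z (the intrinsics and any distortion apply to the point x, -y, -z); pixel columns grow to the right and rows downward; lengths in mm; the calibration is good to about 2 mm. A picture is of the moment at which its call begins: read the wrist's pose just before it. camera_info takes no time and is no camera call; for the wrist camera it gives the pose at the moment of the call.
- workorder.sign_off(): hands the job in, once; it reports no verdict.
The state is a dict: "t": time; "qpos": joint angles; "joint_velocities": joint speeds; "joint_efforts": joint torques, N m; "position": TCP position; "tcp_rot": TCP orientation; "force": force on the tool from outside, world axes, zero at the start; "ft_torque": the same for the moment, N m; "gripper_width": finger opening in mm.
Only numpy, scipy, OpenCV 4.12 (cv2) and the standard library are available. Lean on these libraries where they do the work, as an engineer would, in place of code of your own. Each camera call takes 0.05 s, during which the arm holds its last target.

## Working session

There is one attempt and no reset: what is moved stays moved. The work goes in short steps, Python scripts to look and compute and a tool call to move; the robot and the scene stay as the last step left them, time stands still between calls to the robot, and variables do not carry over. Pictures are saved under pics/ and viewed, and the job is handed in when it is done.

Besides the shell and the picture viewer there is one more tool, called after "Emit:" by a JSON object that holds its "method" and its "body", one argument or row to a line. servo_tool: Moves the arm, as the interface text tells. Its arguments: {"type":"object","properties":{"increments":{"type":"array"},"squeeze":{"type":"number"}},"required":["increments"]}

```bash
mkdir -p pics; ls; python3 - <<'E'
from workcell import ctrl, imaging
import cv2,numpy as np
print(ctrl.observe(), ctrl.tips_ahead)
for n in ("scene","top"):
    im,d=imaging.grab_frame(n); cv2.imwrite(f"pics/{n}0.png",im[:,:,::-1]); np.save(f"pics/{n}0.npy",d)
    print(n,imaging.camera_info(n))
E
```

```text
pics
{'t': 0.0, 'qpos': array([ 1.21707701,  0.46943003, -0.04856712,  1.53369425,  0.02412606,
        1.14098291, -0.08227905]), 'joint_velocities': array([-1.49851721e-03, -3.17992413e-04, -8.26475318e-05, -3.16757969e-04,
        4.04714977e-04,  1.27612373e-03,  2.02188882e-03]), 'joint_efforts': array([-2.39699484e-04, -5.10316122e+01, -4.65493498e-02, -2.37719125e+01,
        1.07340451e-02,  7.49129016e-03,  2.47901590e-05]), 'position': array([ 215.23280115, -639.18886758,  247.26885721]), 'tcp_rot': array([-3.13966736e+00,  1.06613236e-04,  3.24858066e-01]), 'force': array([0.10058674, 0.42496132, 0.13219051]), 'ft_torque': array([0.01932443, 0.0015872 , 0.02170058]), 'gripper_width': 85.82061043727768} 17.0
scene {'fx': 596.4842252905636, 'fy': 596.4842252905636, 'cx': 319.540391511821, 'cy': 238.40125077516822, 'D': array([-0.02426782,  0.        ,  0.        ,  0.        ,  0.        ]), 'position': array([1124.90243584, -695.35529058, 1129.56465423]), 'rotation': array([0.70982089, 0.00644247, 0.69178945])}
top {'fx': 496.5065004909619, 'fy': 496.5065004909619, 'cx': 326.4563084823348, 'cy': 250.27989986148228, 'D': array([-0.12596596,  0.        ,  0.        ,  0.        ,  0.        ]), 'position': array([ 332.27886593,  -56.7246256 , 1114.96561726]), 'rotation': array([ 0.23875455,  0.00704173, -1.58575306])}
```

View pics/scene0.png

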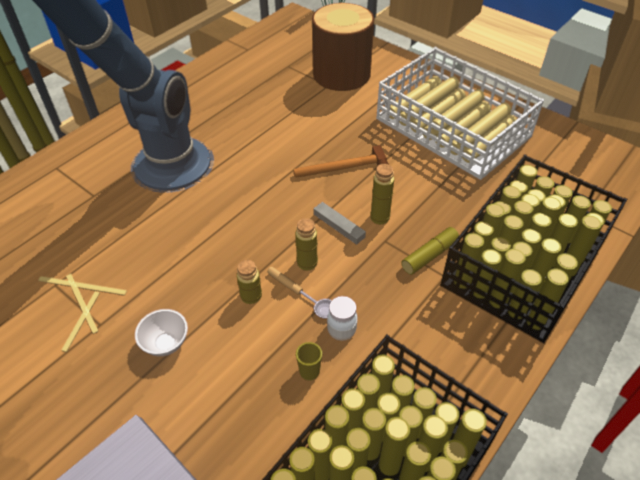

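View pics/top0.png

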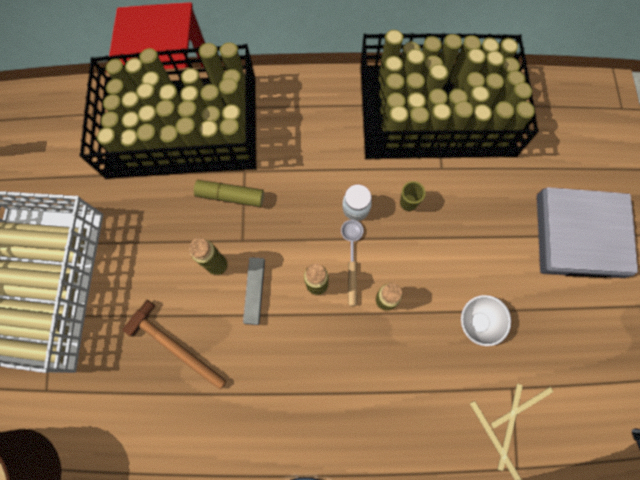

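The scene view shows the short tube's cork at about (249,268), the middle at (306,230) and the tall at (383,173). The top view shows them at (390,293), (316,272) and (203,247). Next I'll measure the cork tops in both views.

```bash
cat > h.py <<'E'
import numpy as np, cv2
from scipy.spatial.transform import Rotation as R
def und(px,ci):
    K=np.array([[ci['fx'],0,ci['cx']],[0,ci['fy'],ci['cy']],[0,0,1.]])
    return cv2.undistortPoints(np.asarray(px,np.float64).reshape(-1,1,2),K,ci['D']).reshape(-1,2)
def rays(px,ci):
    n=und(px,ci); v=np.c_[n[:,0],-n[:,1],-np.ones(len(n))]
    return R.from_euler('xyz',ci['rotation']).apply(v)
def world(px,depth,ci):
    return np.asarray(ci['position'])+rays(px,ci)*np.asarray(depth)[:,None]
def cloud(d,ci):
    v,u=np.nonzero(d>0); P=world(np.c_[u,v],d[v,u],ci)
    W=np.full(d.shape+(3,),np.nan); W[v,u]=P; return W
E
python3 - <<'E'
from workcell import imaging
from h import *
seeds={'scene':dict(short=(249,268),mid=(306,230),tall=(383,173)),'top':dict(short=(390,293),mid=(316,272),tall=(203,247))}
cen={}
for n in seeds:
    ci=imaging.camera_info(n); d=np.load(f'pics/{n}0.npy'); W=cloud(d,ci); im=cv2.imread(f'pics/{n}0.png')
    for k,(u,v) in seeds[n].items():
        sl=(slice(v-25,v+26),slice(u-25,u+26)); w=W[sl]; z=w[...,2]; 
        near=np.hypot(*(w[...,:2]-W[v,u,:2]).transpose(2,0,1))<60
        zt=np.nanpercentile(z[near&(z>40)],97)
        m=near&(abs(z-zt)<4)
        nn,lab,st,ce=cv2.connectedComponentsWithStats(m.astype(np.uint8)); i=1+st[1:,4].argmax(); m=lab==i
        vv,uu=np.nonzero(m); c=cv2.minEnclosingCircle(np.c_[uu,vv].astype(np.float32))
        px=ce[i]+[u-25,v-25]; cen[n,k]=px
        p=w[m]; print(n,k,px.round(1),m.sum(),'top z',round(zt,1),'mean',p.mean(0).round(1),'ext',np.ptp(p,0).round(0))
for k in seeds['top']:
    A=[];o=[];dd=[]
    for n in seeds:
        ci=imaging.camera_info(n); r=rays([cen[n,k]],ci)[0]; dd.append(r/np.linalg.norm(r)); o.append(ci['position'])
    M=sum(np.eye(3)-np.outer(x,x) for x in dd); b=sum((np.eye(3)-np.outer(x,x))@q for x,q in zip(dd,o)); X=np.linalg.solve(M,b)
    print(k,'two-view',X.round(1),'miss',[round(float(np.linalg.norm(np.cross(x,X-q))),1) for x,q in zip(dd,o)])
# table & objects from top
for n in seeds:
    d=np.load(f'pics/{n}0.npy'); W=cloud(d,imaging.camera_info(n))
    z=W[...,2]; print(n,'table z',np.nanmedian(z[abs(z)<15]))
E
```

```text
scene short [246.  266.6] 142 top z 110.5 mean [ 488.1 -187.3  108.6] ext [38. 39.  6.]
scene mid [305.4 224.6] 140 top z 139.4 mean [525.8 -31.9 137.7] ext [39. 40.  8.]
scene tall [384.5 169.6] 134 top z 170.3 mean [575.4 198.1 168.5] ext [38. 40.  7.]
top short [391.8 293.1] 221 top z 110.5 mean [ 484.9 -185.7  108.5] ext [37. 37.  6.]
top mid [314.8 273.2] 212 top z 139.9 mean [523.3 -29.3 137.8] ext [37. 36.  7.]
top tall [198.5 247.4] 267 top z 170.3 mean [572.9 200.5 168.4] ext [40. 39.  7.]
short two-view [ 485.7 -185.9  105.1] miss [0.4, 0.4]
mid two-view [523.9 -29.4 134.2] miss [0.2, 0.2]
tall two-view [573.6 201.3 165.3] miss [0.1, 0.1]
scene table z -0.32777432712339305
top table z -0.14542825799890124
```

Both views agree to about 3 mm, and the heights match the expected 107–110, 137–140 and 167–170 mm. Next I'll work out the tool-axis shift to a point above the short tube.

```bash
cat > sh.py <<'E'
import sys
from workcell import ctrl
from h import *
s=ctrl.observe(); t=np.array([float(a) for a in sys.argv[1:4]])
Rm=R.from_euler('xyz',s['tcp_rot'])
print('t',round(s['t'],2),'pos',s['position'].round(1),'rot',s['tcp_rot'].round(4),'F',s['force'].round(2),'w',round(s['gripper_width'],1),'tips',ctrl.tips_ahead)
print('shift cm',(Rm.inv().apply(t-s['position'])/10).round(3),'tip z',round(s['position'][2]-ctrl.tips_ahead,1))
E
python3 sh.py 486.5 -186.5 230
```

```text
t 0.1 pos [ 215.3 -639.2  247.3] rot [-3.1398  0.      0.3248] F [0.73 0.29 0.35] w 85.2 tips 17.0
shift cm [ 40.153 -34.248   1.795] tip z 230.3
```

Emit:
{"method": "servo_tool", "body": {
  "increments": [
    {"hand": -1, "x": 3.4, "y": -2.9, "z": 0},
    {"hand": -1, "x": 7, "y": -6, "z": 0},
    {"hand": -1, "x": 10.5, "y": -9, "z": 0},
    {"hand": -1, "x": 14, "y": -12, "z": 0},
    {"hand": -1, "x": 17.5, "y": -15, "z": 0},
    {"hand": -1, "x": 21, "y": -18, "z": 0},
    {"hand": -1, "x": 24.5, "y": -21, "z": 0},
    {"hand": -1, "x": 28, "y": -24, "z": 0},
    {"hand": -1, "x": 31.5, "y": -27, "z": 0},
    {"hand": -1, "x": 35, "y": -30, "z": 0},
    {"hand": -1, "x": 38, "y": -32.5, "z": 0},
    {"hand": -1, "x": 40.2, "y": -34.2, "z": 0}
  ],
  "squeeze": 20
}}

```text
$.increments[0]: bad value
```

Emit:
{"method": "servo_tool", "body": {
  "increments": [
    {"hand": -1, "z": 0},
    {"hand": -1, "z": 0},
    {"hand": -1, "z": 0}
  ]
}}

```text
$.increments[0]: bad value
```

```bash
python3 sh.py 486.5 -186.5 140; python3 - <<'E'
from workcell import imaging
import cv2,numpy as np
for n in ("scene","wrist"):
    im,d=imaging.grab_frame(n); cv2.imwrite(f"pics/{n}1.png",im[:,:,::-1]); np.save(f"pics/{n}1.npy",d)
E
```

```text
t 0.1 pos [ 215.3 -639.2  247.3] rot [-3.1398  0.      0.3248] F [0.73 0.29 0.35] w 85.2 tips 17.0
shift cm [ 40.153 -34.232  10.795] tip z 230.3
```

View pics/scene1.png

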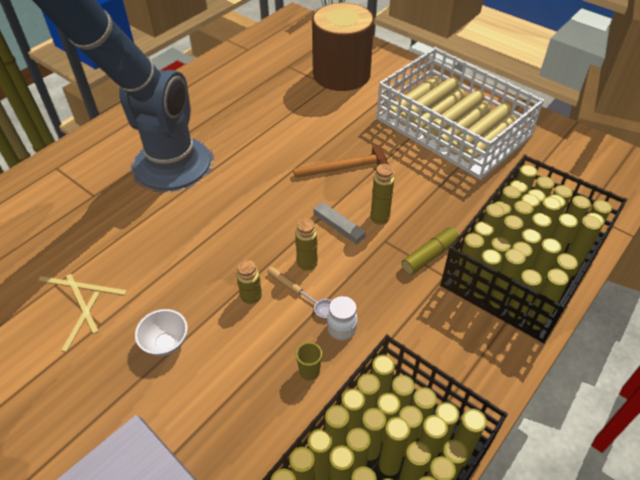

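View pics/wrist1.png

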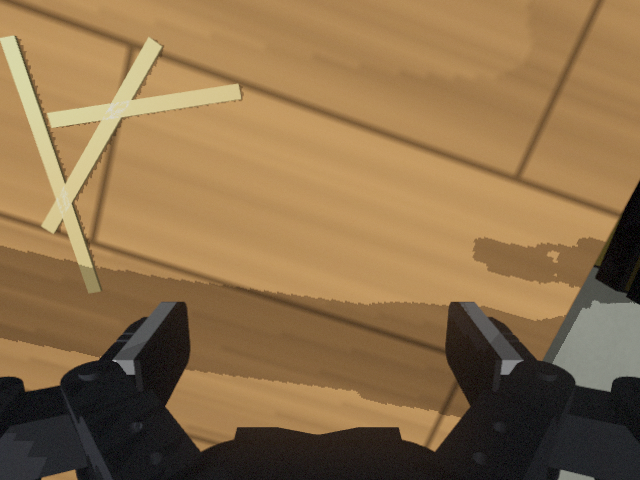

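The moves were refused and nothing moved; every row probably needs all the keys. The wrist view shows only bare table, the sticks at about (100,150) and the open fingers.

Emit:
{"method": "servo_tool", "body": {
  "increments": [
    {"hand": -1, "x": 3.4, "y": -2.9, "z": 0, "ax": 0, "ay": 0, "az": 0},
    {"hand": -1, "x": 7, "y": -6, "z": 0, "ax": 0, "ay": 0, "az": 0},
    {"hand": -1, "x": 10.5, "y": -9, "z": 0, "ax": 0, "ay": 0, "az": 0},
    {"hand": -1, "x": 14, "y": -12, "z": 0, "ax": 0, "ay": 0, "az": 0},
    {"hand": -1, "x": 17.5, "y": -15, "z": 0, "ax": 0, "ay": 0, "az": 0},
    {"hand": -1, "x": 21, "y": -18, "z": 0, "ax": 0, "ay": 0, "az": 0},
    {"hand": -1, "x": 24.5, "y": -21, "z": 0, "ax": 0, "ay": 0, "az": 0},
    {"hand": -1, "x": 28, "y": -24, "z": 0, "ax": 0, "ay": 0, "az": 0},
    {"hand": -1, "x": 31.5, "y": -27, "z": 0, "ax": 0, "ay": 0, "az": 0},
    {"hand": -1, "x": 35, "y": -30, "z": 0, "ax": 0, "ay": 0, "az": 0},
    {"hand": -1, "x": 38, "y": -32.5, "z": 0, "ax": 0, "ay": 0, "az": 0},
    {"hand": -1, "x": 40.2, "y": -34.2, "z": 0, "ax": 0, "ay": 0, "az": 0}
  ],
  "squeeze": 20
}}

```text
t: 1.4
position: [488.4, -184.1, 248.5]
tcp_rot: [-3.141, -0.001, 0.328]
force: [0.7, -0.5, 0.3]
gripper_width: -0.3
```

```bash
python3 - <<'E'
from workcell import imaging
import cv2,numpy as np
for n in ("scene","wrist"):
    im,d=imaging.grab_frame(n); cv2.imwrite(f"pics/{n}2.png",im[:,:,::-1]); np.save(f"pics/{n}2.npy",d)
E
python3 sh.py 486.5 -186.5 140
```

```text
t 1.5 pos [ 489.5 -182.6  248.5] rot [-3.1403e+00 -2.0000e-03  3.3300e-01] F [ 1.19 -0.77  0.11] w -0.1 tips 17.0
shift cm [-0.434  0.288 10.846] tip z 231.5
```

View pics/scene2.png

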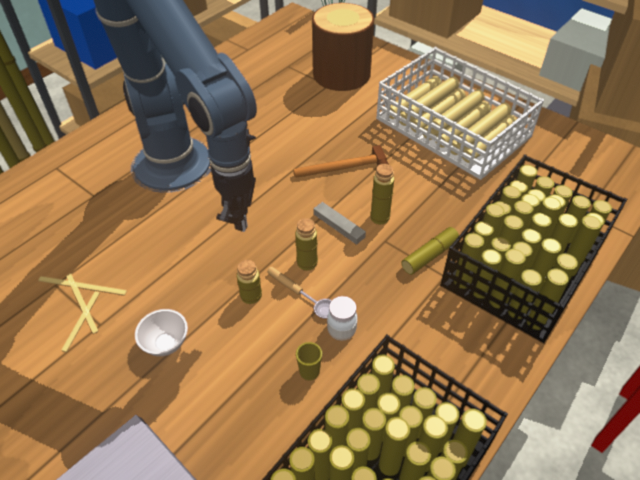

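View pics/wrist2.png

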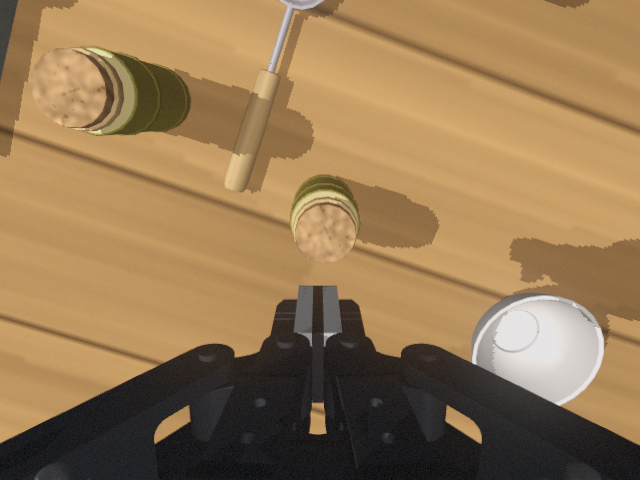

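The wrist view shows the short cork at (325,232), the middle one at (75,88) and the closed fingertips at (318,288). I'll check the xy from this view.

```bash
python3 - <<'E'
from workcell import imaging,ctrl
from h import *
d=np.load('pics/wrist2.npy'); ci=imaging.camera_info('wrist'); W=cloud(d,ci); print(ci['position'].round(1),ci['rotation'].round(3))
im=cv2.imread('pics/wrist2.png')
for k,(u,v),zr in (('short',(325,232),108.5),('mid',(75,88),138)):
    m=(abs(W[...,2]-zr)<5)&(np.hypot(W[...,0]-W[v,u,0],W[...,1]-W[v,u,1])<45)
    p=W[m]; vv,uu=np.nonzero(m); (c,r)=cv2.minEnclosingCircle(np.c_[uu,vv].astype(np.float32))
    print(k,W[v,u].round(1),p.mean(0).round(1),np.ptp(p,0).round(0), 'midrange',((p.max(0)+p.min(0))/2).round(1),np.median(p[:,2]).round(1))
for v in (285,288,292,300): print(v,d[v,305:335:8],W[v,305:335:8].round(0).tolist())
print(ctrl.observe()['position'])
E
```

```text
[ 551.8 -161.7  373.9] [-2.700e-01  1.000e-03 -1.237e+00]
short [ 484.9 -189.9  106.9] [ 484.2 -190.3  107.8] [39. 39.  7.] midrange [ 483.7 -190.5  106.9] 107.8
mid [523.  -38.5 137.1] [522.  -35.5 136.6] [39. 41.  6.] midrange [521.5 -34.8 136.1] 136.7
285 [400.6271  401.03955 400.62115 401.8632 ] [[404.0, -201.0, 0.0], [406.0, -208.0, 0.0], [409.0, -215.0, 0.0], [411.0, -222.0, -1.0]]
288 [146.3811  146.38055 147.29533 146.37746] [[497.0, -176.0, 238.0], [498.0, -179.0, 238.0], [498.0, -181.0, 237.0], [500.0, -184.0, 238.0]]
292 [143.93369 143.65358 144.19678 142.6231 ] [[497.0, -176.0, 240.0], [498.0, -179.0, 241.0], [498.0, -181.0, 240.0], [500.0, -184.0, 242.0]]
300 [136.84207 136.41367 137.43181 137.27658] [[497.0, -176.0, 248.0], [498.0, -179.0, 248.0], [498.0, -181.0, 247.0], [499.0, -184.0, 247.0]]
[ 489.50122743 -182.56994879  248.47543473]
```

Emit:
{"method": "servo_tool", "body": {
  "increments": [
    {"hand": -1, "x": 0, "y": 0, "z": 3, "ax": 0, "ay": 0, "az": 0},
    {"hand": -1, "x": 0, "y": 0, "z": 6, "ax": 0, "ay": 0, "az": 0},
    {"hand": -1, "x": 0, "y": 0, "z": 9, "ax": 0, "ay": 0, "az": 0},
    {"hand": -1, "x": 0, "y": 0, "z": 10.5, "ax": 0, "ay": 0, "az": 0},
    {"hand": -1, "x": 0, "y": 0, "z": 10.5, "ax": 0, "ay": 0, "az": 0},
    {"hand": -1, "x": 0, "y": 0, "z": 10.5, "ax": 0, "ay": 0, "az": 0}
  ]
}}

```text
t: 2.1
position: [487.3, -188.0, 143.6]
tcp_rot: [3.141, 0.0, 0.324]
force: [0.2, -0.1, 0.2]
gripper_width: 0.0
```

```bash
python3 sh.py 485.5 -187.5 112; python3 - <<'E'
from workcell import imaging
import cv2,numpy as np
for n in ("scene","wrist"):
    im,d=imaging.grab_frame(n); cv2.imwrite(f"pics/{n}3.png",im[:,:,::-1]); np.save(f"pics/{n}3.npy",d)
im=cv2.imread("pics/scene3.png")[150:350,130:430]; cv2.imwrite("pics/scene3c.png",cv2.resize(im,None,fx=2.5,fy=2.5))
E
```

```text
t 2.1 pos [ 487.3 -188.   143.6] rot [3.1413 0.     0.3239] F [ 0.17 -0.11  0.21] w 0.0 tips 17.0
shift cm [-0.152 -0.104  3.16 ] tip z 126.6
```

View pics/scene3c.png

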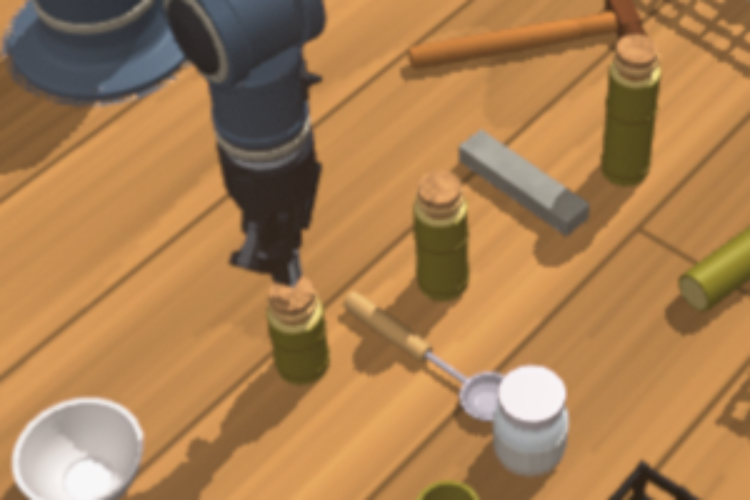

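View pics/wrist3.png

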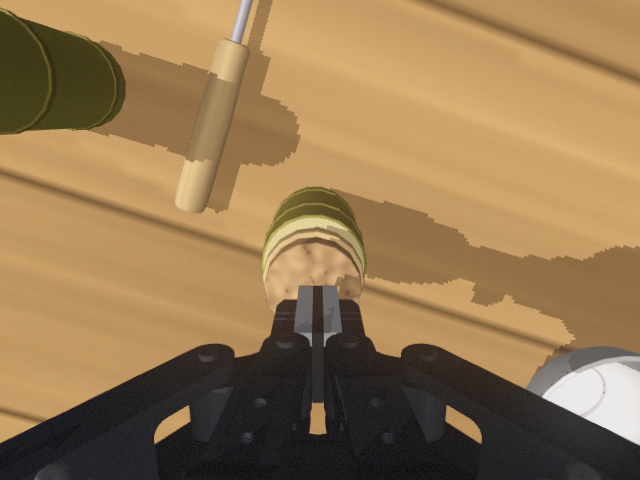

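The scene crop shows the fingertips just above the short cork, around (290,285), and the wrist view shows them centred across it. Descending gently.

Emit:
{"method": "servo_tool", "body": {
  "increments": [
    {"hand": -1, "x": -0.1, "y": -0.05, "z": 0.7, "ax": 0, "ay": 0, "az": 0},
    {"hand": -1, "x": -0.15, "y": -0.1, "z": 1.3, "ax": 0, "ay": 0, "az": 0},
    {"hand": -1, "x": -0.15, "y": -0.1, "z": 1.5, "ax": 0, "ay": 0, "az": 0},
    {"hand": -1, "x": -0.15, "y": -0.1, "z": 1.65, "ax": 0, "ay": 0, "az": 0},
    {"hand": -1, "x": -0.15, "y": -0.1, "z": 1.8, "ax": 0, "ay": 0, "az": 0},
    {"hand": -1, "x": -0.15, "y": -0.1, "z": 1.95, "ax": 0, "ay": 0, "az": 0},
    {"hand": -1, "x": -0.15, "y": -0.1, "z": 2.1, "ax": 0, "ay": 0, "az": 0},
    {"hand": -1, "x": -0.15, "y": -0.1, "z": 2.25, "ax": 0, "ay": 0, "az": 0},
    {"hand": -1, "x": -0.15, "y": -0.1, "z": 2.4, "ax": 0, "ay": 0, "az": 0},
    {"hand": -1, "x": -0.15, "y": -0.1, "z": 2.55, "ax": 0, "ay": 0, "az": 0}
  ]
}}

```text
t: 3.2
position: [485.7, -186.8, 117.9]
tcp_rot: [3.141, -0.0, 0.325]
force: [-0.6, 0.3, 3.7]
gripper_width: 0.2
```

Force is 3.7 N, which means the stopper is sliding. I'll continue in 1 mm steps.

Emit:
{"method": "servo_tool", "body": {
  "increments": [
    {"hand": -1, "x": 0, "y": 0, "z": 0.1, "ax": 0, "ay": 0, "az": 0},
    {"hand": -1, "x": 0, "y": 0, "z": 0.2, "ax": 0, "ay": 0, "az": 0},
    {"hand": -1, "x": 0, "y": 0, "z": 0.3, "ax": 0, "ay": 0, "az": 0},
    {"hand": -1, "x": 0, "y": 0, "z": 0.4, "ax": 0, "ay": 0, "az": 0},
    {"hand": -1, "x": 0, "y": 0, "z": 0.45, "ax": 0, "ay": 0, "az": 0},
    {"hand": -1, "x": 0, "y": 0, "z": 0.45, "ax": 0, "ay": 0, "az": 0}
  ]
}}

```text
t: 3.8
position: [485.6, -186.9, 113.4]
tcp_rot: [3.141, -0.0, 0.325]
force: [-1.4, -0.0, 5.0]
gripper_width: -0.3
```

Emit:
{"method": "servo_tool", "body": {
  "increments": [
    {"hand": -1, "x": 0, "y": 0, "z": 0.08, "ax": 0, "ay": 0, "az": 0},
    {"hand": -1, "x": 0, "y": 0, "z": 0.15, "ax": 0, "ay": 0, "az": 0},
    {"hand": -1, "x": 0, "y": 0, "z": 0.15, "ax": 0, "ay": 0, "az": 0}
  ]
}}

```text
t: 4.1
position: [485.8, -186.9, 112.3]
tcp_rot: [3.141, -0.0, 0.325]
force: [-1.3, -0.1, 8.3]
gripper_width: -0.2
```

Force rose to 8.3 N with the tip at 95.3 mm. That fits a seated stopper: 98 mm top, 2.7 mm of compression at 3 N/mm. Retreating upward.

Emit:
{"method": "servo_tool", "body": {
  "increments": [
    {"hand": -1, "x": 0, "y": 0, "z": -0.8, "ax": 0, "ay": 0, "az": 0},
    {"hand": -1, "x": 0, "y": 0, "z": -3, "ax": 0, "ay": 0, "az": 0},
    {"hand": -1, "x": 0, "y": 0, "z": -6, "ax": 0, "ay": 0, "az": 0},
    {"hand": -1, "x": 0, "y": 0, "z": -9, "ax": 0, "ay": 0, "az": 0},
    {"hand": -1, "x": 0, "y": 0, "z": -11, "ax": 0, "ay": 0, "az": 0},
    {"hand": -1, "x": 0, "y": 0, "z": -11, "ax": 0, "ay": 0, "az": 0}
  ]
}}

```text
t: 4.7
position: [487.1, -187.3, 224.5]
tcp_rot: [3.138, -0.005, 0.325]
force: [0.1, -0.6, -0.7]
gripper_width: -0.1
```

```bash
cat > chk.py <<'E'
import sys
from workcell import imaging
from h import *
tag=sys.argv[1]
nom=dict(short=(486,-187),mid=(524,-31),tall=(574,199.5))
for n in ('scene','top','wrist'):
    ci=imaging.camera_info(n); im,d=imaging.grab_frame(n); cv2.imwrite(f'pics/{n}{tag}.png',im[:,:,::-1]); W=cloud(d,ci)
    for k,zr in (('short',(93,114)),('mid',(124,143)),('tall',(153,174))):
        m=(np.hypot(W[...,0]-nom[k][0],W[...,1]-nom[k][1])<32)&(W[...,2]>zr[0]-30)&(W[...,2]<zr[1])
        if m.sum()<60: continue
        zt=np.percentile(W[...,2][m],90); p=W[m&(abs(W[...,2]-zt)<4)]
        print(n,k,'z med',np.median(p[:,2]).round(1),'mean',p.mean(0).round(1),'ext',np.ptp(p,0).round(0),len(p))
E
python3 chk.py 4; python3 sh.py 524 -31 230
```

```text
scene short z med 97.6 mean [ 488.4 -187.5   97.7] ext [41. 40.  8.] 182
scene mid z med 137.0 mean [525.6 -31.9 137. ] ext [39. 41.  7.] 176
scene tall z med 168.1 mean [574.2 198.3 168. ] ext [38. 43.  8.] 148
top short z med 97.5 mean [ 477.9 -181.7   97.6] ext [21. 27.  8.] 103
top mid z med 137.4 mean [523.5 -29.8 137.5] ext [38. 38.  7.] 270
top tall z med 168.3 mean [572.8 200.4 168.5] ext [40. 40.  8.] 278
wrist short z med 97.7 mean [ 485.8 -187.5   97.7] ext [40. 39.  6.] 3309
wrist mid z med 137.0 mean [523.8 -36.8 136.9] ext [39. 32.  6.] 5173
t 4.85 pos [ 484.7 -186.7  220.7] rot [-3.1405e+00  1.6000e-03  3.2470e-01] F [-0.35 -0.01 -0.89] w -0.3 tips 17.0
shift cm [  8.693 -13.506  -0.931] tip z 203.7
```

The short stopper's top is now at 97.6 mm in all three views, so it is seated and the tube hasn't moved. On to the middle one.

Emit:
{"method": "servo_tool", "body": {
  "increments": [
    {"hand": -1, "x": 2, "y": -3, "z": 0, "ax": 0, "ay": 0, "az": 0},
    {"hand": -1, "x": 4, "y": -6.2, "z": 0, "ax": 0, "ay": 0, "az": 0},
    {"hand": -1, "x": 6, "y": -9.3, "z": 0, "ax": 0, "ay": 0, "az": 0},
    {"hand": -1, "x": 7.8, "y": -12, "z": 0, "ax": 0, "ay": 0, "az": 0},
    {"hand": -1, "x": 8.6, "y": -13.5, "z": 0, "ax": 0, "ay": 0, "az": 0},
    {"hand": -1, "x": 8.6, "y": -13.5, "z": 1.5, "ax": 0, "ay": 0, "az": 0},
    {"hand": -1, "x": 8.6, "y": -13.5, "z": 3, "ax": 0, "ay": 0, "az": 0},
    {"hand": -1, "x": 8.6, "y": -13.5, "z": 4.5, "ax": 0, "ay": 0, "az": 0},
    {"hand": -1, "x": 8.6, "y": -13.5, "z": 4.5, "ax": 0, "ay": 0, "az": 0},
    {"hand": -1, "x": 8.6, "y": -13.5, "z": 4.5, "ax": 0, "ay": 0, "az": 0}
  ]
}}

```text
t: 5.85
position: [523.4, -31.4, 175.8]
tcp_rot: [-3.141, 0.002, 0.325]
force: [-0.5, 0.2, 0.3]
gripper_width: 0.1
```

```bash
python3 sh.py 524 -31 142
```

```text
t 5.85 pos [523.4 -31.4 175.8] rot [-3.1406e+00  2.1000e-03  3.2490e-01] F [-0.55  0.24  0.32] w 0.1 tips 17.0
shift cm [ 0.083 -0.018  3.384] tip z 158.8
```

Emit:
{"method": "servo_tool", "body": {
  "increments": [
    {"hand": -1, "x": 0.05, "y": 0, "z": 1, "ax": 0, "ay": 0, "az": 0},
    {"hand": -1, "x": 0.05, "y": 0, "z": 1.7, "ax": 0, "ay": 0, "az": 0},
    {"hand": -1, "x": 0.05, "y": 0, "z": 1.9, "ax": 0, "ay": 0, "az": 0},
    {"hand": -1, "x": 0.05, "y": 0, "z": 2.05, "ax": 0, "ay": 0, "az": 0},
    {"hand": -1, "x": 0.05, "y": 0, "z": 2.2, "ax": 0, "ay": 0, "az": 0},
    {"hand": -1, "x": 0.05, "y": 0, "z": 2.35, "ax": 0, "ay": 0, "az": 0},
    {"hand": -1, "x": 0.05, "y": 0, "z": 2.5, "ax": 0, "ay": 0, "az": 0},
    {"hand": -1, "x": 0.05, "y": 0, "z": 2.65, "ax": 0, "ay": 0, "az": 0},
    {"hand": -1, "x": 0.05, "y": 0, "z": 2.8, "ax": 0, "ay": 0, "az": 0},
    {"hand": -1, "x": 0.05, "y": 0, "z": 2.95, "ax": 0, "ay": 0, "az": 0},
    {"hand": -1, "x": 0.05, "y": 0, "z": 3.05, "ax": 0, "ay": 0, "az": 0},
    {"hand": -1, "x": 0.05, "y": 0, "z": 3.05, "ax": 0, "ay": 0, "az": 0}
  ]
}}

```text
t: 7.05
position: [524.6, -31.3, 146.3]
tcp_rot: [3.141, -0.0, 0.325]
force: [-0.8, -0.1, 3.4]
gripper_width: 0.0
```

Emit:
{"method": "servo_tool", "body": {
  "increments": [
    {"hand": -1, "x": 0, "y": 0, "z": 0.08, "ax": 0, "ay": 0, "az": 0},
    {"hand": -1, "x": 0, "y": 0, "z": 0.16, "ax": 0, "ay": 0, "az": 0},
    {"hand": -1, "x": 0, "y": 0, "z": 0.2, "ax": 0, "ay": 0, "az": 0},
    {"hand": -1, "x": 0, "y": 0, "z": 0.2, "ax": 0, "ay": 0, "az": 0}
  ]
}}

```text
t: 7.45
position: [524.6, -31.3, 144.3]
tcp_rot: [3.141, -0.0, 0.325]
force: [0.1, 0.7, 3.9]
gripper_width: -0.4
```

Still sliding: tip at 127.3 mm, 3.9 N.

Emit:
{"method": "servo_tool", "body": {
  "increments": [
    {"hand": -1, "x": 0, "y": 0, "z": 0.08, "ax": 0, "ay": 0, "az": 0},
    {"hand": -1, "x": 0, "y": 0, "z": 0.15, "ax": 0, "ay": 0, "az": 0},
    {"hand": -1, "x": 0, "y": 0, "z": 0.2, "ax": 0, "ay": 0, "az": 0},
    {"hand": -1, "x": 0, "y": 0, "z": 0.2, "ax": 0, "ay": 0, "az": 0}
  ]
}}

```text
t: 7.85
position: [524.6, -31.3, 142.7]
tcp_rot: [3.141, -0.0, 0.325]
force: [-1.0, -0.5, 6.8]
gripper_width: -0.2
```

6.8 N at tip 125.7 mm matches seated (expected 6.9 N). Retreating and checking.

Emit:
{"method": "servo_tool", "body": {
  "increments": [
    {"hand": -1, "x": 0, "y": 0, "z": -0.8, "ax": 0, "ay": 0, "az": 0},
    {"hand": -1, "x": 0, "y": 0, "z": -3, "ax": 0, "ay": 0, "az": 0},
    {"hand": -1, "x": 0, "y": 0, "z": -6, "ax": 0, "ay": 0, "az": 0},
    {"hand": -1, "x": 0, "y": 0, "z": -9, "ax": 0, "ay": 0, "az": 0},
    {"hand": -1, "x": 0, "y": 0, "z": -10.5, "ax": 0, "ay": 0, "az": 0},
    {"hand": -1, "x": 0, "y": 0, "z": -10.5, "ax": 0, "ay": 0, "az": 0}
  ]
}}

```text
t: 8.45
position: [525.4, -31.2, 249.3]
tcp_rot: [3.14, -0.004, 0.325]
force: [0.8, 0.3, -0.3]
gripper_width: 0.1
```

```bash
python3 chk.py 5; python3 sh.py 573.5 199.5 247
```

```text
scene short z med 97.2 mean [ 488.2 -187.2   97.3] ext [40. 39.  7.] 186
scene mid z med 127.7 mean [526.  -32.6 127.8] ext [40. 41.  7.] 171
scene tall z med 167.9 mean [574.6 197.9 168.1] ext [41. 41.  7.] 148
top short z med 97.7 mean [ 485.1 -186.3   98. ] ext [40. 38.  8.] 239
top tall z med 168.1 mean [572.7 200.5 168.2] ext [39. 39.  6.] 293
wrist short z med 97.8 mean [ 486.2 -186.3   97.7] ext [39. 41.  6.] 2337
wrist mid z med 127.7 mean [523.4 -31.8 127.7] ext [39. 39.  6.] 3409
t 8.6 pos [523.4 -31.4 246. ] rot [-3.1408e+00  2.5000e-03  3.2470e-01] F [0.25 0.77 0.56] w -0.6 tips 17.0
shift cm [ 12.114 -20.286  -0.117] tip z 229.0
```

The middle stopper is seated at 127.7 mm. Moving to the tall tube.

Emit:
{"method": "servo_tool", "body": {
  "increments": [
    {"hand": -1, "x": 1.8, "y": -3, "z": 0, "ax": 0, "ay": 0, "az": 0},
    {"hand": -1, "x": 3.6, "y": -6, "z": 0, "ax": 0, "ay": 0, "az": 0},
    {"hand": -1, "x": 5.4, "y": -9, "z": 0, "ax": 0, "ay": 0, "az": 0},
    {"hand": -1, "x": 7.2, "y": -12, "z": 0, "ax": 0, "ay": 0, "az": 0},
    {"hand": -1, "x": 9, "y": -15, "z": 0, "ax": 0, "ay": 0, "az": 0},
    {"hand": -1, "x": 10.8, "y": -18, "z": 0, "ax": 0, "ay": 0, "az": 0},
    {"hand": -1, "x": 12.1, "y": -20.3, "z": 0, "ax": 0, "ay": 0, "az": 0},
    {"hand": -1, "x": 12.1, "y": -20.3, "z": 1.5, "ax": 0, "ay": 0, "az": 0},
    {"hand": -1, "x": 12.1, "y": -20.3, "z": 3, "ax": 0, "ay": 0, "az": 0},
    {"hand": -1, "x": 12.1, "y": -20.3, "z": 4, "ax": 0, "ay": 0, "az": 0},
    {"hand": -1, "x": 12.1, "y": -20.3, "z": 4, "ax": 0, "ay": 0, "az": 0},
    {"hand": -1, "x": 12.1, "y": -20.3, "z": 4, "ax": 0, "ay": 0, "az": 0}
  ]
}}

```text
t: 9.8
position: [574.4, 198.5, 206.9]
tcp_rot: [3.141, 0.001, 0.323]
force: [0.3, 0.3, 0.6]
gripper_width: 0.4
```

```bash
python3 sh.py 573.5 199.5 172
```

```text
t 9.8 pos [574.4 198.5 206.9] rot [3.1411e+00 9.0000e-04 3.2310e-01] F [0.35 0.31 0.58] w 0.4 tips 17.0
shift cm [-0.048 -0.126  3.487] tip z 189.9
```

Emit:
{"method": "servo_tool", "body": {
  "increments": [
    {"hand": -1, "x": -0.05, "y": -0.1, "z": 1, "ax": 0, "ay": 0, "az": 0},
    {"hand": -1, "x": -0.05, "y": -0.1, "z": 1.7, "ax": 0, "ay": 0, "az": 0},
    {"hand": -1, "x": -0.05, "y": -0.1, "z": 1.95, "ax": 0, "ay": 0, "az": 0},
    {"hand": -1, "x": -0.05, "y": -0.1, "z": 2.1, "ax": 0, "ay": 0, "az": 0},
    {"hand": -1, "x": -0.05, "y": -0.1, "z": 2.25, "ax": 0, "ay": 0, "az": 0},
    {"hand": -1, "x": -0.05, "y": -0.1, "z": 2.4, "ax": 0, "ay": 0, "az": 0},
    {"hand": -1, "x": -0.05, "y": -0.1, "z": 2.55, "ax": 0, "ay": 0, "az": 0},
    {"hand": -1, "x": -0.05, "y": -0.1, "z": 2.7, "ax": 0, "ay": 0, "az": 0},
    {"hand": -1, "x": -0.05, "y": -0.1, "z": 2.85, "ax": 0, "ay": 0, "az": 0},
    {"hand": -1, "x": -0.05, "y": -0.1, "z": 3.0, "ax": 0, "ay": 0, "az": 0},
    {"hand": -1, "x": -0.05, "y": -0.1, "z": 3.15, "ax": 0, "ay": 0, "az": 0},
    {"hand": -1, "x": -0.05, "y": -0.1, "z": 3.15, "ax": 0, "ay": 0, "az": 0}
  ]
}}

```text
t: 11.0
position: [573.6, 200.5, 175.6]
tcp_rot: [-3.142, -0.0, 0.325]
force: [0.4, -0.2, 3.1]
gripper_width: -0.0
```

Emit:
{"method": "servo_tool", "body": {
  "increments": [
    {"hand": -1, "x": 0, "y": 0, "z": 0.08, "ax": 0, "ay": 0, "az": 0},
    {"hand": -1, "x": 0, "y": 0, "z": 0.16, "ax": 0, "ay": 0, "az": 0},
    {"hand": -1, "x": 0, "y": 0, "z": 0.2, "ax": 0, "ay": 0, "az": 0},
    {"hand": -1, "x": 0, "y": 0, "z": 0.2, "ax": 0, "ay": 0, "az": 0}
  ]
}}

```text
t: 11.4
position: [573.6, 200.5, 173.8]
tcp_rot: [-3.142, -0.0, 0.325]
force: [0.5, -0.4, 3.9]
gripper_width: 0.4
```

Emit:
{"method": "servo_tool", "body": {
  "increments": [
    {"hand": -1, "x": 0, "y": 0, "z": 0.08, "ax": 0, "ay": 0, "az": 0},
    {"hand": -1, "x": 0, "y": 0, "z": 0.14, "ax": 0, "ay": 0, "az": 0},
    {"hand": -1, "x": 0, "y": 0, "z": 0.14, "ax": 0, "ay": 0, "az": 0}
  ]
}}

```text
t: 11.7
position: [573.7, 200.6, 172.9]
tcp_rot: [3.141, -0.001, 0.325]
force: [-0.4, -0.1, 6.0]
gripper_width: 0.3
```

Emit:
{"method": "servo_tool", "body": {
  "increments": [
    {"hand": -1, "x": 0, "y": 0, "z": 0.06, "ax": 0, "ay": 0, "az": 0},
    {"hand": -1, "x": 0, "y": 0, "z": 0.06, "ax": 0, "ay": 0, "az": 0},
    {"hand": -1, "x": 0, "y": 0, "z": 0.06, "ax": 0, "ay": 0, "az": 0}
  ]
}}

```text
t: 12.0
position: [573.8, 200.7, 172.6]
tcp_rot: [3.141, -0.001, 0.325]
force: [0.1, 0.4, 7.6]
gripper_width: 0.1
```

Emit:
{"method": "servo_tool", "body": {
  "increments": [
    {"hand": -1, "x": 0, "y": 0, "z": -0.8, "ax": 0, "ay": 0, "az": 0},
    {"hand": -1, "x": 0, "y": 0, "z": -3, "ax": 0, "ay": 0, "az": 0},
    {"hand": -1, "x": 0, "y": 0, "z": -6, "ax": 0, "ay": 0, "az": 0},
    {"hand": -1, "x": 0, "y": 0, "z": -9, "ax": 0, "ay": 0, "az": 0},
    {"hand": -1, "x": 0, "y": 0, "z": -10.5, "ax": 0, "ay": 0, "az": 0},
    {"hand": -1, "x": 0, "y": 0, "z": -10.5, "ax": 0, "ay": 0, "az": 0},
    {"hand": -1, "x": 0, "y": 0, "z": -10.5, "ax": 0, "ay": 0, "az": 0}
  ]
}}

```text
t: 12.7
position: [573.0, 200.0, 275.5]
tcp_rot: [3.141, 0.002, 0.325]
force: [0.0, 0.0, -0.1]
gripper_width: -0.5
```

```bash
python3 chk.py 6
```

```text
scene short z med 97.4 mean [ 488.1 -187.8   97.4] ext [40. 40.  7.] 187
scene mid z med 127.7 mean [526.5 -32.4 127.8] ext [40. 42.  8.] 173
scene tall z med 158.5 mean [574.9 197.9 158.4] ext [39. 40.  7.] 129
top short z med 97.7 mean [ 485.7 -185.7   97.9] ext [40. 38.  7.] 248
top mid z med 127.8 mean [523.9 -30.2 127.9] ext [38. 39.  7.] 262
top tall z med 158.0 mean [574.7 196.8 158.2] ext [39. 35.  7.] 202
wrist mid z med 127.7 mean [524.1 -30.1 127.6] ext [40. 40.  5.] 2261
wrist tall z med 157.7 mean [572.5 199.2 157.7] ext [39. 39.  6.] 3456
```

View pics/scene6.png

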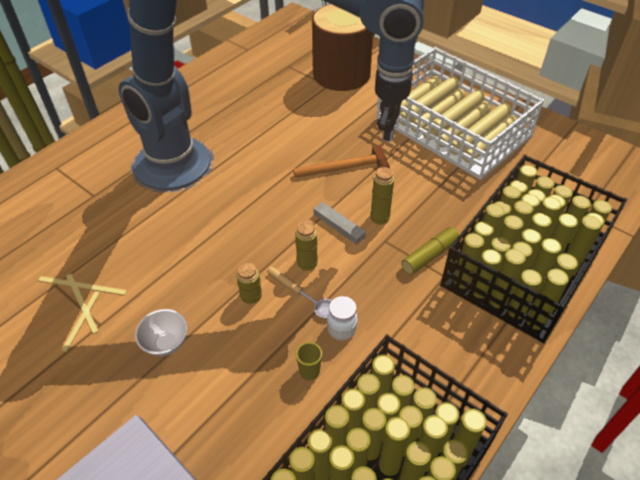

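The scene view shows all three tubes upright where they stood, with corks at (249,270), (306,229) and (383,175). The bystanders haven't moved and the fingers are clear of everything at (388,130).

```bash
python3 -c "
from workcell import workorder; print(workorder.sign_off())"
```

```text
the job is handed in; nothing more can be done
None
```

I pressed all three stoppers down with the closed fingertips, shortest tube first, then middle, then tallest, and handed the job in at about 13 s. No verdict came back.

| Tube | Highest force read | Stopper top, last check | Top when seated |
|---|---|---|---|
| Short | 8.3 N | 97.4–97.7 mm | 98 mm |
| Middle | 6.8 N | 127.7–127.8 mm | 128 mm |
| Tall | 7.6 N | 157.7–158.5 mm | 158 mm |

- **Force:** it was read at the end of each move call, so these are not continuous peaks; the limit is 25 N.
- **Tubes and bystanders:** the tubes stand upright within a few mm of where they started. By eye in the scene picture, no bystander moved. The hand was raised clear, touching nothing.
- **Disagreements:** the scene and top cameras differed by about 3 mm in xy, which is within calibration. One wrist-camera reading was about 5 mm off because the arm was still settling, so I didn't use it. In the last check the top camera put the tall cork about 3–4 mm off in y, probably because the arm hid part of it.
- **Refused moves:** my first two move calls were refused because the rows were missing keys; nothing moved.

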